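# Click the extractor dial round to its pointer and press start

## Robot

A 7-joint arm with a two-finger parallel gripper is mounted at the origin on a cart in front of the work surface, level with it; the furniture and walls round the work are solid. World frame = base frame: x ahead of the robot, y to its left, z up, the work surface at z = 0. Lengths are in m, angles in rad, forces in N, time in s.
With the tool pointing down it reaches from about 0.4 to 0.875 m from the base axis. Payload 19.3 kg.
Tool frame: the origin (TCP) lies on the mounting face of the last link; the fingertips stand 173 mm ahead of it and the grasp point (between the pads) lies 155 mm ahead of it (bot.grip_point_offset is the distance from the TCP to the grasp point, in m); z points along the fingers, y is the line along which they close (so a half turn about z gives the same grasp; the last joint's range is limited). The gripper opens to 85 mm and grips with 20 to 120 N. Pads are 22 mm wide; open, the fingers measure 114 mm over their backs; the gripper's body (76 mm by 85 mm) begins 54 mm behind the grasp point. The pads swing forward as they close: fully open they stand 13 mm farther back than shut.
Start: joints at [-1.277, 0.521, -0.036, 1.599, 0.021, 1.021, -0.113], TCP at [0.222, 0.584, 0.405] pointing down, gripper open.
Joint ranges: [-2.91, 2.91], [-0.3, 2.13], [-1.5, 1.42], [0.17, 2.43], [-1.26, 4.41], [0.16, 1.93], [-2.52, 2.52]. Speed limits (rad/s): [1.89, 1.89, 2.39, 2.39, 3.01, 3.01, 3.01].

## Interface

Orientations are given as [roll, pitch, yaw] about the fixed x, y, z axes, in that order (R = Rz(yaw) Ry(pitch) Rx(roll)).
In Python, from workcell import bot gives the robot as it stands.
- The arm moves only by the tool arm_command, never from a script. Its argument "deltas" is a list of rows, each a list of 3 entries, a list of its own where there are three numbers: the shift along the tool's x, y, z in cm, then the turn, a rotation vector about the tool's x, y, z in rad, then the finger opening in cm, from 0 to 8.54. In form: [[[tx, ty, tz], [rx, ry, rz], claw], ...]. A call has 1 to 20 rows; each row shifts and turns the commanded pose from where the row before left it, along the tool's axes as they then stand; what a row does not reach is not made up. A row lasts 1/10 s, in which the tool goes at most 50 mm and 8.59 degrees, less where a joint would pass 70% of its speed; a pose out of reach is approached as far as the arm can. A call with a gripper value outside its range is refused whole. The fingers move at their own pace and stop on an object; "newtons" is the grip in N (left out, the last holds). Time passes only in rows, so rows that do not move let the fingers close. It gives the time, the measured TCP pose, the force, the opening and the grip force at its end, in the units of the state.
- bot.observe(): the state, without advancing time (a new reading comes with each control period).
- bot.grab_frame(name): name is "scene" or "top" or "wrist"; returns a dict with "frame" (400x640x3 uint8, red, green, blue), "K" (3x3 intrinsics, pixels), "rvec" (rotation vector, rad) and "tvec" (3), from world to camera coordinates, as OpenCV has them; the wrist camera has in their place "T_tool_cam" (4x4, takes a point from camera to tool coordinates, whose origin is the TCP and whose axes are the flange's). Camera axes: x right, y down, z forward; pixel columns grow to the right and rows downward; lengths in m; the calibration is good to about 2 mm. The wrist camera is an equidistant fisheye: a pixel r from the principal point sees the ray r / f radians off the axis. A picture is of the moment at which its call begins: read the wrist's pose just before it. There is no depth.
- bot.job_done(): hands the job in; it is judged then, once.
Trained networks look in a picture, given as the dict that the camera call returned (one of the last four; its "shot" number tells which), for a name from the list of things; names that differ only in an ending like _2 or _b are one class to them, and where a whole thing is asked for, a point or a joint stands for the part that bears it (a point fixed in the world has none). Each returns a list of dicts, best first, with "p" (0 to 1); they miss things now and then, are a little off and sometimes report something else, mostly with a low value. They report only what shows in the picture. A call takes as long as a camera call.
- bot.find_in(name, picture): "rect" ([left, top, width, height] in pixels, round what is visible of it).
- bot.mark_of(name, picture): "at" ([column, row] in pixels: a listed point, or the origin of a listed thing).
The state is a dict: "clock": time; "qpos": joint angles; "qd": joint speeds; "joint_efforts": joint torques, N m; "position": TCP position; "tool_rot": TCP orientation; "force": force on the tool from outside, world axes, zero at the start; "moment": the same for the moment, N m; "grip_width": finger opening in m; "finger_force": force on a finger pad.
Only numpy, scipy, OpenCV 4.12 (cv2) and the standard library are available. Lean on these libraries where they do the work, as an engineer would, in place of code of your own. Each camera call takes 0.05 s, during which the arm holds its last target. There are 200 camera calls.

## Task

Set the bench fume extractor: with a fingertip pressed on the face of the large flush knurled dial of the grey control box, turn it clockwise by friction, click by click, until its white line clicks into the detent at the raised white pointer on the panel (one to three clicks away). Then press the round start button fully in and let it come back out. Only touch the controls, grasp nothing: do not lift or shift the box, leave the small upright knob at its setting, and leave the things round about where they are.

Things in the scene. Friction and masses are not known exactly. Their poses are not given: they have to be found in the camera images.
- unit: Grey control box, 170 (x) by 260 (y) by 60 mm high, about 2.5 kg, standing loose on rubber feet; origin at the centre of its underside, z up, x to its far side, y to its left. On its level top, 60 mm above the bench: large dial at x -10, y +55 mm; small knob at x +35, y -70 mm; start button at x -45, y -70 mm
- pointer (a point): Tip of the raised white arrow-shaped pointer, 4 mm high, on the panel at the far side of the large dial, 53 mm from its axis, in the box's +x direction from it
- dial_face (a point): Centre of the top face of the large black knurled dial, 92 mm across, with vertical axis. The face is flat and level, 8 mm above the panel (68 mm above the bench), ribbed from 25 to 46 mm radius, smooth aluminium in the middle. A bezel of 47 to 53 mm radius, 5 mm high, surrounds it, so only the face is open to touch. x axis: along the white line, which runs from 11 to 45 mm radius
- dial (a joint): Large dial, rad: 0 with the white line at the pointer; clockwise turning (seen from above) lowers it. A sprung detent every 30 degrees (0.524) draws it in once past half way; 0.04 N m to leave one. Starts in the detent at 0.52, 1.05 or 1.57. Can be turned past the pointer and back; stops at -1.9 and 2.2. Turned by a fingertip pressing on the ribs with 5 to 15 N at about 30 mm radius
- start_top (a point): Centre of the top of the round grey start button, 28 mm across, in a dark steel collar 44 mm across and 12 mm high; its top stands 22 mm above the panel (82 mm above the bench) when out
- start (a joint): Travel of the start button in m: 0 out, 0.006 fully in (pressed down); spring return, 1.5 N to start and 5 N fully in
- small_knob_top (a point): Centre of the top of the small upright knurled knob, 36 mm across and 20 mm high, standing on the panel: to be left alone
- small_knob (a joint): Angle of the small knob in rad; starts at 0 and must stay there
- fitting: Small stepped white plastic fitting, 26x26x30 mm, standing on the panel of the box near its far edge; origin under its centre; leave it
- stub: Stubby blue and black screwdriver, 90x30x30 mm, lying at the left of the box; origin under its centre; leave it
- glue: White glue pot with red lid, 64 mm across and 89 mm high, standing behind the box; origin under its centre; leave it
- pen: Red carpenter's pencil, 159x8x8 mm, lying in front of the box; origin under its centre; leave it
- pot: Small black pot with a ribbed screw lid, 66 mm across and 60 mm high, standing at the right of the box; origin under its centre; leave it

How it is judged:
By the outcome, as a careful person would: the job done as asked, in the order asked, and still so for the second after the job is handed in, with the robot touching nothing.
It also fails if it takes over 45 s, if anything falls off the work surface, if the arm or the gripper's body presses on something with over 40 N, if the wrist force passes 120 N, or if a joint passes its speed limit or range.

## Working session

There is one attempt and no reset: what is moved stays moved. The work goes in short steps, Python scripts to look and compute and a tool call to move; the robot and the scene stay as the last step left them, time stands still between calls to the robot, and variables do not carry over. Pictures are saved under pics/ and viewed, at most 10 in all, crops included, and the job is handed in when it is done.

Besides the shell and the picture viewer there is one more tool, called after ">>>" as name(argument=value, ...) on one line, values as JSON. arm_command: Moves the arm, as the interface text tells. Its arguments: {"type":"object","properties":{"deltas":{"type":"array","items":{"type":"array"}},"newtons":{"type":"number"}},"required":["deltas"]}

```bash
mkdir -p pics
cat > h.py <<'E'
import numpy as np, cv2
from scipy.spatial.transform import Rotation as R
from workcell import bot
def ray(pic,uv):
    K=np.array(pic["K"]);u=np.array(uv,float)
    Rm,_=cv2.Rodrigues(np.array(pic["rvec"],float));t=np.array(pic["tvec"],float).ravel()
    d=np.linalg.inv(K)@[u[0],u[1],1]
    return -Rm.T@t, Rm.T@d
def wray(pic,uv,st):
    K=np.array(pic["K"]);x=(uv[0]-K[0,2])/K[0,0];y=(uv[1]-K[1,2])/K[1,1]
    r=np.hypot(x,y);d=np.array([np.sin(r)*x/max(r,1e-9),np.sin(r)*y/max(r,1e-9),np.cos(r)])
    T=np.array(pic["T_tool_cam"]);Rt=R.from_euler('xyz',st["tool_rot"]).as_matrix()
    return np.array(st["position"])+Rt@T[:3,3], Rt@T[:3,:3]@d
def atz(od,z):
    o,d=od;return o+d*(z-o[2])/d[2]
def save(pic,n): cv2.imwrite("pics/"+n,cv2.cvtColor(pic["frame"],cv2.COLOR_RGB2BGR))
Z=dict(unit=0,pointer=.064,dial_face=.068,start_top=.082,small_knob_top=.08,fitting=.06,stub=0,glue=0,pen=0,pot=0)
E
python3 - <<'E'
from h import *
print(bot.observe())
for c in("top","scene"):
    p=bot.grab_frame(c);save(p,c+".png")
    for n in Z:
        m=bot.mark_of(n,p)[:2]
        for k in m: print(c,n,round(k["p"],2),np.round(k["at"],1),np.round(atz(ray(p,k["at"]),Z[n]),3))
E
```

```text
{'clock': 0.0, 'qpos': array([-1.27719681,  0.52202501, -0.03635025,  1.59996184,  0.0212014 ,
        1.0211359 , -0.11279161]), 'qd': array([ 0.00093029, -0.00094864,  0.00083694, -0.00170661,  0.00183228,
       -0.00039654, -0.00145135]), 'joint_efforts': array([-1.18790253e-03, -9.27102542e+01,  1.97913609e+00, -3.69943357e+01,
        1.77263212e-02,  7.96428969e-03, -1.37934447e-05]), 'position': array([0.22235614, 0.58396882, 0.40413505]), 'tool_rot': array([-3.14044984e+00,  7.19462906e-05,  2.77781130e+00]), 'force': array([0.6304596 , 0.37740481, 0.148573  ]), 'moment': array([-0.02086905, -0.05466962,  0.02878992]), 'finger_force': 0.0, 'grip_width': 0.08542573380492484}
top unit 0.89 [313.9 217.6] [ 0.597 -0.025  0.   ]
top unit 0.52 [334.1 199.7] [ 0.669 -0.057  0.   ]
top pointer 0.61 [311.6 190.1] [0.649 0.004 0.064]
top dial_face 0.77 [294.8 199.4] [0.605 0.034 0.068]
top start_top 0.52 [322.  236.7] [ 0.533 -0.078  0.082]
top small_knob_top 0.55 [343.3 218.7] [ 0.602 -0.11   0.08 ]
top fitting 0.4 [334.8 202.8] [ 0.642 -0.069  0.06 ]
top stub 0.51 [269.9 180. ] [0.652 0.14  0.   ]
top glue 0.84 [366.1 206.2] [ 0.687 -0.149  0.   ]
top glue 0.33 [271.7 180. ] [0.654 0.135 0.   ]
top pen 0.46 [275.7 243.4] [0.485 0.043 0.   ]
top pot 0.63 [433.5 244.8] [ 0.655 -0.364  0.   ]
top pot 0.59 [276.2 245.3] [0.481 0.04  0.   ]
scene dial_face 0.54 [310.3 194.4] [0.598 0.029 0.068]
scene dial_face 0.45 [275.6 218.6] [ 0.448 -0.071  0.068]
scene start_top 0.63 [303.2 211.3] [ 0.521 -0.087  0.082]
scene small_knob_top 0.68 [334.3 208.7] [ 0.606 -0.104  0.08 ]
scene fitting 0.7 [369.8 234.6] [ 0.638 -0.235  0.06 ]
scene fitting 0.47 [341.3 206.9] [ 0.65  -0.068  0.06 ]
scene glue 0.65 [368.8 232.7] [ 0.702 -0.138  0.   ]
scene pen 0.39 [274.  223.5] [0.479 0.023 0.   ]
scene pot 0.67 [367.9 234.4] [ 0.695 -0.145  0.   ]
scene pot 0.66 [405.8 276.6] [ 0.668 -0.355  0.   ]
```

Run:
```python
import cv2
a=cv2.imread("pics/top.png")[150:280,240:460];b=cv2.imread("pics/scene.png")[150:300,230:450]
a=cv2.resize(a,None,fx=3.4,fy=3.4,interpolation=2)[:, :];b=cv2.resize(b,None,fx=3.4,fy=3.4,interpolation=2)
cv2.imwrite("pics/a.png",cv2.resize(a,(660,390)));print(a.shape)
```

```text
(442, 748, 3)
```

View pics/a.png

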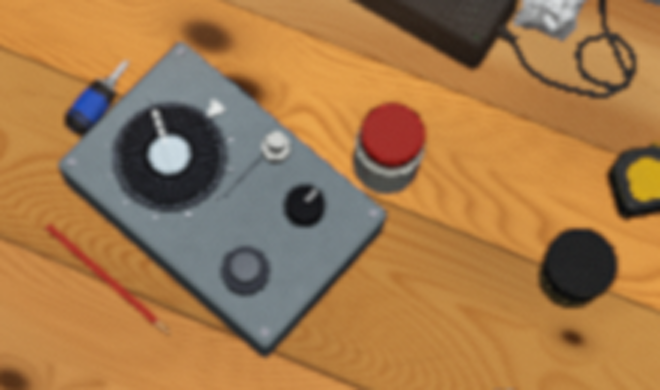

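```bash
cat >> h.py <<'E'
def rows(st,target,yaw,n,claw=0):
    """n equal world steps to target and yaw (tool kept as is otherwise), as tool-frame rows"""
    Rt=R.from_euler('xyz',st["tool_rot"]);Rg=R.from_euler('xyz',[np.pi,0,yaw])
    rv=(Rt.inv()*Rg).as_rotvec()/n;s=(np.array(target)-st["position"])/n*100
    out=[]
    for i in range(n):
        out.append([np.round(Rt.inv().apply(s),1).tolist(),np.round(rv,3).tolist(),claw]);Rt=Rt*R.from_rotvec(np.round(rv,3))
    return out
E
python3 - <<'E'
from h import *
st=bot.observe()
p=bot.grab_frame("wrist");print(p["T_tool_cam"],p["K"])
print(rows(st,[.58,0.01,.40],np.deg2rad(93),15))
for n,uv in dict(dial=(296.3,201.7),ptr=(311.3,185.7),start=(321.7,239.3)).items():
    q=bot.grab_frame("top");print(n,atz(ray(q,uv),{'dial':.068,'ptr':.064,'start':.082}[n]))
E
```

```text
[[ 1.82369570e-04 -9.54236313e-01 -2.99053550e-01  7.68601488e-02]
 [ 9.99999875e-01  3.13306896e-04 -3.89894286e-04  1.49901762e-04]
 [ 4.65746826e-04 -2.99053441e-01  9.54236251e-01  2.98039388e-02]
 [ 0.00000000e+00  0.00000000e+00  0.00000000e+00  1.00000000e+00]] [[309.70691629   0.         319.67490744]
 [  0.         309.70691629 200.95831928]
 [  0.           0.           1.        ]]
[[[-3.6, -2.7, 0.0], [-0.0, 0.0, 0.077], 0], [[-3.8, -2.4, 0.0], [-0.0, 0.0, 0.077], 0], [[-4.0, -2.1, 0.0], [-0.0, 0.0, 0.077], 0], [[-4.1, -1.8, 0.0], [-0.0, 0.0, 0.077], 0], [[-4.2, -1.5, 0.0], [-0.0, 0.0, 0.077], 0], [[-4.4, -1.2, 0.0], [-0.0, 0.0, 0.077], 0], [[-4.4, -0.8, 0.0], [-0.0, 0.0, 0.077], 0], [[-4.5, -0.5, 0.0], [-0.0, 0.0, 0.077], 0], [[-4.5, -0.2, 0.0], [-0.0, 0.0, 0.077], 0], [[-4.5, 0.2, 0.0], [-0.0, 0.0, 0.077], 0], [[-4.5, 0.5, 0.0], [-0.0, 0.0, 0.077], 0], [[-4.4, 0.9, 0.0], [-0.0, 0.0, 0.077], 0], [[-4.3, 1.2, 0.0], [-0.0, 0.0, 0.077], 0], [[-4.2, 1.6, 0.0], [-0.0, 0.0, 0.077], 0], [[-4.1, 1.9, 0.0], [-0.0, 0.0, 0.077], 0]]
dial [0.60045576 0.02783362 0.068     ]
ptr [0.66101463 0.00965594 0.064     ]
start [ 0.52649187 -0.07974077  0.082     ]
```

>>> arm_command(deltas=[[[-3.6,-2.7,0],[0,0,0.077],0],[[-3.8,-2.4,0],[0,0,0.077],0],[[-4.0,-2.1,0],[0,0,0.077],0],[[-4.1,-1.8,0],[0,0,0.077],0],[[-4.2,-1.5,0],[0,0,0.077],0],[[-4.4,-1.2,0],[0,0,0.077],0],[[-4.4,-0.8,0],[0,0,0.077],0],[[-4.5,-0.5,0],[0,0,0.077],0],[[-4.5,-0.2,0],[0,0,0.077],0],[[-4.5,0.2,0],[0,0,0.077],0],[[-4.5,0.5,0],[0,0,0.077],0],[[-4.4,0.9,0],[0,0,0.077],0],[[-4.3,1.2,0],[0,0,0.077],0],[[-4.2,1.6,0],[0,0,0.077],0],[[-4.1,1.9,0],[0,0,0.077],0],[[0,0,0],[0,0,0],0],[[0,0,0],[0,0,0],0]], newtons=20)

```text
clock: 3.0
position: [0.5811, 0.0112, 0.4044]
tool_rot: [-3.141, 0.0, 1.621]
force: [0.3, 1.4, -0.0]
grip_width: -0.0002
finger_force: 0.0
```

Run:
```python
from h import *
st=bot.observe();print(st["clock"],st["position"],st["tool_rot"],st["qpos"],st["grip_width"])
p=bot.grab_frame("wrist");save(p,"w1.png")
for n in("pointer","dial_face","start_top","small_knob_top","fitting"):
    for k in bot.mark_of(n,p)[:2]: print(n,round(k["p"],2),np.round(k["at"],1),np.round(atz(wray(p,k["at"],st),Z[n]),4))
```

```text
3.0 [0.5811047  0.01124327 0.40441004] [-3.14113525e+00  2.48882708e-04  1.62130951e+00] [-0.39277733  0.47851769  0.38438455  1.73471888 -0.21064135  0.96957271
  0.1229079 ] -0.00023559733844178348
pointer 0.64 [390.6 184.1] [0.6553 0.0128 0.064 ]
dial_face 0.87 [339.7 167.1] [0.5999 0.0284 0.068 ]
dial_face 0.62 [268.6 264.2] [ 0.5274 -0.0865  0.068 ]
start_top 0.87 [268.7 262.4] [ 0.5298 -0.0763  0.082 ]
fitting 0.59 [372.7 245.7] [ 0.6445 -0.0609  0.06  ]
```

View pics/w1.png

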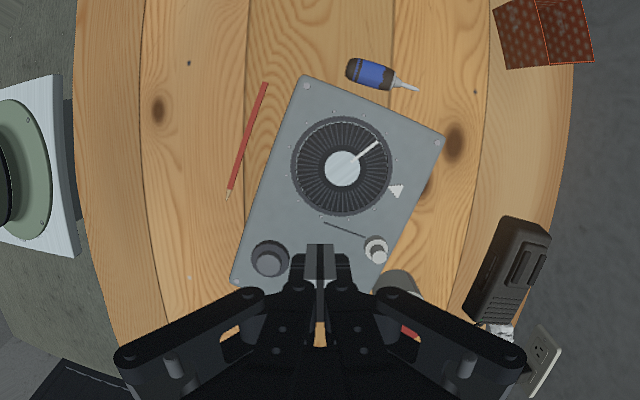

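>>> arm_command(deltas=[[[1.1,0,3.5],[0,0,0],0],[[1.0,0,3.5],[0,0,0],0],[[1.0,0.1,3.5],[0,0,0],0],[[1.0,0,3.5],[0,0,0],0],[[0,0,1.3],[0,0,0],0],[[0,0,0],[0,0,0],0],[[0,0,0],[0,0,0],0]])

```text
clock: 4.0
position: [0.5803, 0.0524, 0.253]
tool_rot: [3.14, 0.0, 1.622]
force: [-0.2, 0.1, 0.3]
grip_width: -0.0002
finger_force: 0.0
```

Run:
```python
from h import *
st=bot.observe();print(st["clock"],st["position"],st["tool_rot"],st["force"])
p=bot.grab_frame("wrist");save(p,"w2.png")
for n in("pointer","dial_face"):
    for k in bot.mark_of(n,p)[:2]: print(n,round(k["p"],2),np.round(k["at"],1),np.round(atz(wray(p,k["at"],st),Z[n]),4))
```

```text
4.0 [0.58029075 0.05243235 0.2530191 ] [3.14027176e+00 2.19555031e-04 1.62227676e+00] [-0.17941958  0.09131205  0.25148637]
pointer 0.85 [429.1 306.8] [0.6553 0.0092 0.064 ]
dial_face 0.86 [353.3 288.4] [0.6016 0.0268 0.068 ]
```

View pics/w2.png

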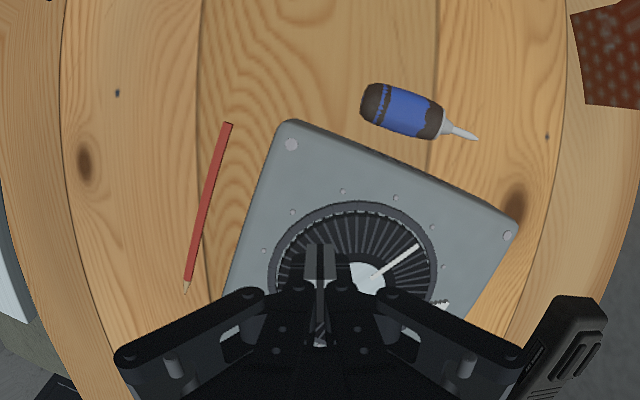

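The view shows the fingertips (320,260) over the ribs, the line to the upper right (415,248), and the dial centre near (353,288), in agreement with the estimate. Descending to contact.

>>> arm_command(deltas=[[[0,0,0.5],[0,0,0],0],[[0,0,0.4],[0,0,0],0],[[0,0,0.2],[0,0,0],0],[[0,0,0.1],[0,0,0],0],[[0,0,0],[0,0,0],0]])

```text
clock: 4.65
position: [0.5803, 0.0533, 0.2411]
tool_rot: [3.14, -0.001, 1.623]
force: [-6.2, 2.9, 26.8]
grip_width: 0.0001
finger_force: 13.7
```

>>> arm_command(deltas=[[[0,0,-0.06],[0,0,0],0],[[0,0,0],[0,0,0],0]])

```text
clock: 4.85
position: [0.5802, 0.0532, 0.2412]
tool_rot: [3.14, -0.001, 1.623]
force: [-3.9, 1.3, 19.7]
grip_width: 0.0001
finger_force: 9.6
```

>>> arm_command(deltas=[[[0,0,-0.07],[0,0,0],0],[[0,0,0],[0,0,0],0]])

```text
clock: 5.05
position: [0.58, 0.0531, 0.2414]
tool_rot: [3.141, -0.0, 1.623]
force: [-1.2, 0.3, 9.1]
grip_width: -0.0002
finger_force: 5.1
```

Run:
```python
from h import *
st=bot.observe();print(st["clock"],st["position"],st["force"])
c=np.array([.6012,.0275]);r=st["position"][:2]-c;print(np.hypot(*r),np.degrees(np.arctan2(r[1],r[0])))
# constant body-frame motion: rotate about vertical axis through c by -3.1deg per row
Rt=R.from_euler('xyz',st["tool_rot"]);d=np.radians(-3.1)
M=np.array([[np.cos(d),-np.sin(d)],[np.sin(d),np.cos(d)]]);s=M@r-r
print(Rt.inv().apply([s[0],s[1],0])*100,d)
```

```text
5.05 [0.58004965 0.05310489 0.24136083] [-1.23046021  0.25808668  9.09532302]
0.033210658581025995 129.55765154239535
[0.10312863 0.14711897 0.00014914] -0.054105206811824215
```

>>> arm_command(deltas=[[[0.103,0.147,0],[0,0,0.054],0],[[0.103,0.147,0],[0,0,0.054],0],[[0.103,0.147,0],[0,0,0.054],0],[[0.103,0.147,0],[0,0,0.054],0],[[0.103,0.147,0],[0,0,0.054],0],[[0.103,0.147,0],[0,0,0.054],0],[[0.103,0.147,0],[0,0,0.054],0],[[0.103,0.147,0],[0,0,0.054],0],[[0.103,0.147,0],[0,0,0.054],0],[[0.103,0.147,0],[0,0,0.054],0],[[0,0,0],[0,0,0],0]])

```text
clock: 6.15
position: [0.5965, 0.0609, 0.2414]
tool_rot: [3.141, -0.001, 1.081]
force: [-1.1, 4.4, 11.1]
grip_width: 0.0002
finger_force: 5.5
```

Run:
```python
from h import *
st=bot.observe();print(st["clock"],st["position"],st["force"],st["tool_rot"])
c=np.array([.6012,.0275]);r=st["position"][:2]-c;print(np.hypot(*r),np.degrees(np.arctan2(r[1],r[0])))
p=bot.grab_frame("wrist");save(p,"w3.png")
a=p["frame"][180:400,200:480]
cv2.imwrite("pics/w3c.png",cv2.cvtColor(cv2.resize(a,None,fx=2,fy=2),cv2.COLOR_RGB2BGR))
```

```text
6.15 [0.5965012  0.06087317 0.24135693] [-1.07096055  4.44559078 11.10715129] [ 3.14103542e+00 -1.11545003e-03  1.08125368e+00]
0.033702332321299745 98.01431513219762
```

View pics/w3c.png

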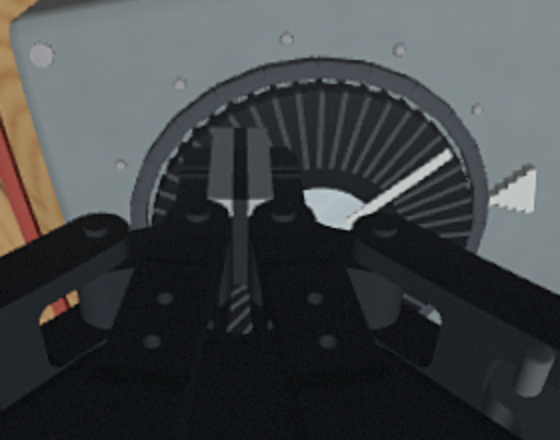

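The dial followed one click: the line tip is at crop (450,155), one step from the pointer at (492,200). Turning the second click.

>>> arm_command(deltas=[[[0.103,0.147,0],[0,0,0.054],0],[[0.103,0.147,0],[0,0,0.054],0],[[0.103,0.147,0],[0,0,0.054],0],[[0.103,0.147,0],[0,0,0.054],0],[[0.103,0.147,0],[0,0,0.054],0],[[0.103,0.147,0],[0,0,0.054],0],[[0.103,0.147,0],[0,0,0.054],0],[[0.103,0.147,0],[0,0,0.054],0],[[0.103,0.147,0],[0,0,0.054],0],[[0,0,0],[0,0,0],0],[[0,0,-0.1],[0,0,0],0],[[0,0,-0.5],[0,0,0],0],[[0,0,-2],[0,0,0],0],[[0,0,-3],[0,0,0],0],[[-2,0,-3],[0,0,0],0],[[-2,0,-3],[0,0,0],0],[[0,0,0],[0,0,0],0]])

```text
clock: 7.9
position: [0.578, 0.034, 0.3606]
tool_rot: [3.14, -0.003, 0.594]
force: [1.3, -0.2, -0.4]
grip_width: -0.0002
finger_force: 0.0
```

Run:
```python
from h import *
st=bot.observe();print(st["clock"],st["position"],st["force"],st["tool_rot"])
p=bot.grab_frame("wrist");save(p,"w4.png")
for n in("pointer","dial_face","start_top","small_knob_top"):
    for k in bot.mark_of(n,p)[:2]: print(n,round(k["p"],2),np.round(k["at"],1),np.round(atz(wray(p,k["at"],st),Z[n]),4))
```

```text
7.9 [0.57800552 0.0340424  0.36063674] [ 1.29446559 -0.1522995  -0.4251657 ] [ 3.14017073 -0.00336835  0.59407938]
pointer 0.85 [391.8 142.7] [0.6526 0.0079 0.064 ]
pointer 0.27 [455.4 257.4] [ 0.6008 -0.1213  0.064 ]
dial_face 0.92 [341.6 175.8] [0.6035 0.0281 0.068 ]
small_knob_top 0.83 [455.9 254.5] [ 0.6059 -0.1076  0.08  ]
```

View pics/w4.png

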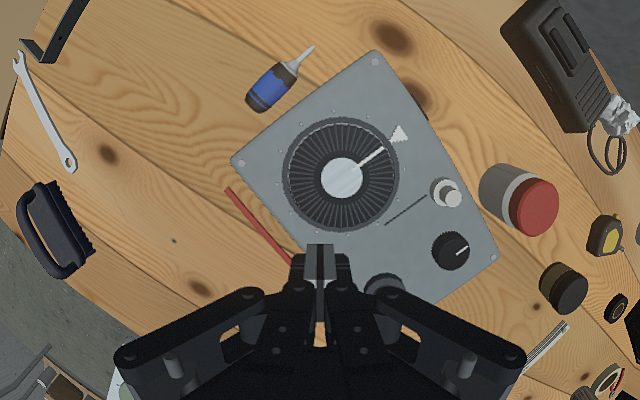

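Run:
```python
from h import *
st=bot.observe();p=bot.grab_frame("wrist");g=p["frame"].astype(int).min(2)
c=np.array([.602,.0275]);P=[];Q=[]
for v in range(110,240):
  for u in range(280,420):
    if g[v,u]>150:
      w=atz(wray(p,(u,v),st),.068)[:2]-c;r=np.hypot(*w)
      if .024<r<.045:P.append(w)
      if .049<r<.075:Q.append(atz(wray(p,(u,v),st),.064)[:2])
P=np.array(P);Q=np.array(Q)
d=P-P.mean(0);v=np.linalg.svd(d)[2][0];print(len(P),P.mean(0),np.degrees(np.arctan2(*P.mean(0)[::-1])),"dir",np.degrees(np.arctan(v[1]/v[0])))
q=Q.mean(0)-c;print(len(Q),q,np.degrees(np.arctan2(q[1],q[0])))
```

```text
80 [ 0.03318987 -0.01116651] -18.595172390214312 dir -17.96530422497811
203 [ 0.05386168 -0.01752824] -18.026472977151748
```

>>> arm_command(deltas=[[[-3.4,2.2,0],[0,0,0],0],[[-3.4,2.2,1],[0,0,0],0],[[-3.5,2.3,3],[0,0,0],0],[[0,0,4],[0,0,0],0],[[0,0,1],[0,0,0],0],[[0,0,0],[0,0,0],0],[[0,0,0],[0,0,0],0]])

```text
clock: 8.9
position: [0.5325, -0.0754, 0.2687]
tool_rot: [3.141, -0.0, 0.598]
force: [-0.1, -0.2, 0.3]
grip_width: 0.0001
finger_force: 0.0
```

Run:
```python
from h import *
st=bot.observe();print(st["clock"],st["position"],st["force"],st["tool_rot"])
p=bot.grab_frame("wrist");save(p,"w5.png")
for n in("start_top",):
    for k in bot.mark_of(n,p)[:2]: print(n,round(k["p"],2),np.round(k["at"],1),np.round(atz(wray(p,k["at"],st),Z[n]),4))
```

```text
8.9 [ 0.53249507 -0.07536295  0.26869985] [-0.09125714 -0.1725518   0.29544659] [ 3.14114319e+00 -3.27544855e-04  5.97775258e-01]
start_top 0.73 [326.2 253.3] [ 0.5311 -0.0804  0.082 ]
```

View pics/w5.png

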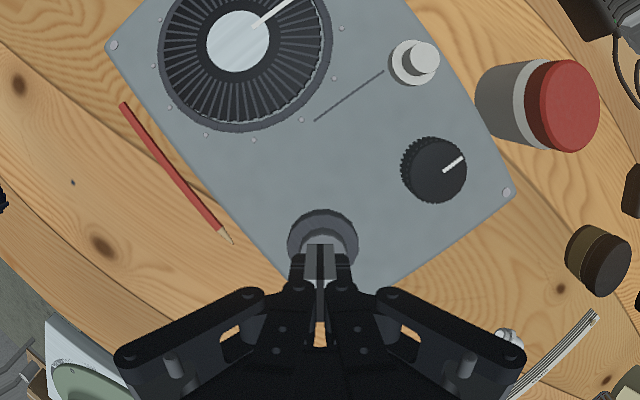

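The fingertips (320,260) are over the button (323,250), offset a few mm. I'll correct that and press.

>>> arm_command(deltas=[[[-0.4,0.3,0.3],[0,0,0],0],[[0,0,0.5],[0,0,0],0],[[0,0,0.4],[0,0,0],0],[[0,0,0.3],[0,0,0],0],[[0,0,0.3],[0,0,0],0],[[0,0,0.1],[0,0,0],0],[[0,0,0],[0,0,0],0],[[0,0,0],[0,0,0],0]])

```text
clock: 9.8
position: [0.5302, -0.0807, 0.2493]
tool_rot: [-3.141, -0.001, 0.597]
force: [-3.5, 1.0, 16.0]
grip_width: 0.0001
finger_force: 7.7
```

16 N at the stop height: fully in. Releasing.

>>> arm_command(deltas=[[[0,0,-0.3],[0,0,0],0],[[0,0,-0.6],[0,0,0],0],[[0,0,-2],[0,0,0],0],[[0,0,-3],[0,0,0],0],[[-1,0,-4],[0,0,0],0],[[-3,0,-3],[0,0,0],0],[[0,0,0],[0,0,0],0],[[0,0,0],[0,0,0],0]])

```text
clock: 10.6
position: [0.4969, -0.1031, 0.3785]
tool_rot: [3.141, -0.002, 0.597]
force: [-0.0, 1.1, -0.5]
grip_width: 0.0001
finger_force: 0.0
```

Run:
```python
from h import *
st=bot.observe();print(st["clock"],st["position"],st["force"])
p=bot.grab_frame("wrist");save(p,"w6.png")
for n in("pointer","dial_face","start_top","small_knob_top"):
    for k in bot.mark_of(n,p)[:1]: print(n,round(k["p"],2),np.round(k["at"],1),np.round(atz(wray(p,k["at"],st),Z[n]),4))
```

```text
10.6 [ 0.49692679 -0.10306403  0.37849154] [-0.04369903  1.1032904  -0.51003996]
dial_face 0.71 [262.6  17.1] [0.6022 0.031  0.068 ]
start_top 0.73 [318.3 148.8] [ 0.5295 -0.0791  0.082 ]
small_knob_top 0.82 [390.1  98.4] [ 0.6019 -0.1052  0.08  ]
```

View pics/w6.png

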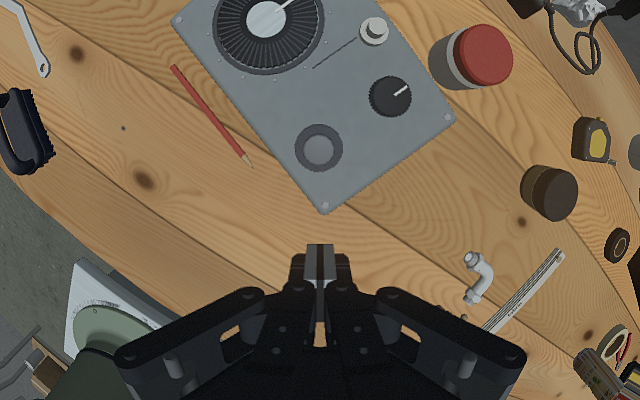

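The button (318,148) is out again, the knob (390,97) and the box are unmoved, and the gripper is clear.

```bash
python3 -c "
from workcell import bot
print(bot.job_done())"
```

```text
the job is handed in; nothing more can be done
None
```

The job is handed in after about 11 s: I turned the dial two clicks clockwise, so its white line measured level with the pointer (both at about -18°), then pressed the start button fully in (16 N at the stop) and let it come back out; the last pictures showed the box, small knob and surrounding things unmoved.

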